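# Clear the lay-off tray and book the tiles in

## Robot

A 7-joint arm with a two-finger parallel gripper is mounted at the origin on the work surface. World frame = base frame: x ahead of the robot, y to its left, z up, the work surface at z = 0. Lengths are in m, angles in degrees, forces in N, time in s.
With the tool pointing down it reaches from about 0.35 to 0.9 m from the base axis. Payload 7.2 kg.
Tool frame: the origin (TCP) lies midway between the tips of the shut fingers; the grasp point (between the pads) lies 19 mm behind it (pinch_z is the z of the grasp point in the tool frame, in m); z points along the fingers, y is the line along which they close (so a half turn about z gives the same grasp; the last joint's range is limited). The gripper opens to 85 mm and grips with 20 to 120 N. Pads are 22 mm wide; open, the fingers measure 114 mm over their backs; the gripper's body (76 mm by 85 mm) begins 54 mm behind the grasp point. The pads swing forward as they close: fully open they stand 13 mm farther back than shut.
Start: joints at [-3.908, 23.554, -0.728, 91.456, 0.321, 64.991, -4.71], TCP at [0.625, -0, 0.231] pointing down, gripper open.
Joint ranges: [-169.25, 169.25], [-16.82, 113.86], [-84.01, 82.57], [7.8, 145.47], [-59.2, 239.2], [7.22, 106.19], [-163.78, 163.78]. Speed limits (degrees/s): [136.94, 136.94, 172.46, 172.46, 180, 180, 180].

## Interface

Orientations are given as a 3x3 rotation matrix whose columns are the frame's x, y, z axes.
In Python, from rig import movep, servo_line, movej, ungrasp, grasp, hold, ik, state, snapshot, IKError, close_job, pinch_z gives the robot as it stands. Calls block until the motion is done:
- movep(position, orientation): joint-space move of the TCP to a pose.
- servo_line(position, attitude=None, feed=0.15, until_force=None): straight line of the TCP; attitude=None keeps the orientation; feed is the mean speed in m/s. With until_force (N) it stops when the force on the tool has changed by that much, and returns True; else False.
- movej(angles): joint-space move.
- ungrasp() and grasp(strength=None): open the fingers fully, or close them until they stop; strength is the grip in N (None keeps the last).
- hold(seconds).
- ik(position, orientation): joint angles nearest the present ones, or None.
- state(): the state.
- snapshot(name): name is "scene" or "side" or "wrist"; returns a dict with "img" (400x640x3 uint8, blue, green, red), "camera_matrix" (3x3 intrinsics, pixels), "dist" ([k1, k2, p1, p2, k3] as OpenCV has them; the pictures are not rectified), "R" (3x3) and "t" (3): a world point X has camera coordinates R X + t. Camera axes: x right, y down, z forward; pixel columns grow to the right and rows downward; lengths in m; the calibration is good to about 2 mm. A picture is of the moment at which its call begins. There is no depth.
A pose or a line that the arm cannot do raises IKError and nothing moves.
- close_job(): hands the job in; it is judged then, once.
The state is a dict: "time": time; "joint_positions": joint angles; "joint_vel": joint speeds; "joint_torque": joint torques, N m; "position": TCP position; "eef_rot": TCP orientation; "force": force on the tool from outside, world axes, zero at the start; "ft_torque": the same for the moment, N m; "opening": opening from 0.0 (shut) to 1.0 (fully open); "gripper_force": force on a finger pad.
Only numpy, scipy, OpenCV 4.12 (cv2) and the standard library are available. Lean on these libraries where they do the work, as an engineer would, in place of code of your own. Each camera call takes 0.05 s, during which the arm holds its last target. There are 200 camera calls.

## Task

Clear the lay-off tray beside the heat press: lift it by its handle just far enough that the empty foil cores roll off into the gutter while the photo tiles stay lying on it (do not pull the cores off by hand), and lower it level again. Then put the cores from the gutter into the cardboard carton and the tiles into the plastic bin, and when all are in, book the bin in: pick up the scanner, hold it still for two seconds about 8 cm square in front of the bin's barcode label with its scan line running across the bars, and stand it back upright on its charging pad. Leave the mug, ink bottle and tape where they are.

Things in the scene. Friction and masses are not known exactly. Their poses are not given: they have to be found in the camera images.
- stand: Fixed lay-off stand: grey base 320 x 370 mm carrying the tip-up tray and, beyond the tray's far edge, an aluminium catch gutter. Origin on the table under its middle; x from the tray's handle to the gutter, away from the robot; y along the tray's width. Tray top 60 mm above the table when level, from x = -115 to +75 mm, 352 mm wide; beads 4 mm high on its sides and handle edge, none on the far edge.
- tray (a joint): Tilt (rad) of the plywood tray, 0.55 kg: 0 = level; grows to 0.7 as the handle edge is lifted. Hinge line along the stand's y under the tray's far edge, at stand x = +75 mm, 50 mm above the table. Falls back to level when let go. Cores lie still on the level tray and begin to roll at a tilt of about 0.09 to 0.14; tiles begin to slide somewhere between 0.45 and 0.6.
- tray_handle (a point): Middle of the bar of the black D-handle behind the tray's near edge: round bar 14 mm thick, 110 mm long along y, its centre 35 mm above the tray's top (95 mm above the table when level). When level it is 203 mm nearer the robot than the hinge line (in stand x) and 45 mm above it; it swings about the hinge with the tray. Axes as the tray's: x towards the far edge, z square to the tray.
- gutter (a point): Middle of the bottom line of the catch gutter, a shallow V along the stand's y (axes as the stand's), 10 mm above the table, 52 mm beyond the tray's far edge. Both sides rise at 0.27 rad; upright far lip 57 mm further on, its top 58 mm above the table; end plates at y = +-181 mm, 52 mm high. A core in it settles along the bottom line, its axis about 29 mm above the table.
- tile_bin: Stock bin for tiles, grey plastic, fixed, open on top: outside 170 (x) x 150 (y) x 90 mm high, walls and floor 4 mm. Origin on the table under its middle. On its -x face, towards the robot, it has a sloping label holder. It stands to the left or the right of the stand.
- label: Barcode label (black bars on white paper, 88 x 44 mm) on the sloping holder of the tile bin, facing the robot's side and upwards. Origin in the middle of its face, 78 mm above the table; x points INTO the label (the face looks along -x, 0.55 rad above level), y along the label's length, across the bars, z up along its face.
- carton: Waste carton of brown cardboard, fixed, open on top: outside 190 (x) x 170 (y) x 90 mm high, walls and floor 5 mm, two flaps hanging outside. Origin on the table under its middle. It stands on the other side of the stand from the bin.
- pad: Charging pad of the scanner: flat black disc, 116 mm across, 6 mm high, fixed. Origin on the table under its middle.
- scanner: Pistol-shaped barcode scanner standing upright on its round weighted foot (84 mm across), 142 mm high, 0.27 kg. Origin under the middle of the foot; x the way it looks, z up. Its grey head is a block 104 mm long (x -42 to +62 mm), 52 mm wide (y), 98 to 142 mm above the foot's underside, which can be gripped across its width from above. The handle below is 36 x 30 mm.
- scanner_window (a point): Middle of the scanner's dark red reading window on the front of the head (63 mm ahead of the scanner's origin, 120 mm above the foot's underside). Axes as the scanner's: it looks along x, its scan line lies along y.
- scanner_spot (a point): Point on the scanner's beam 80 mm straight ahead of the window (the best reading distance); axes as the scanner's.
- mug: White mug, 82 mm across, 95 mm high, beyond the stand. Not part of the job.
- ink: Brown ink bottle, 52 mm across, 140 mm high, beyond the stand. Not part of the job.
- tape: Roll of white heat tape lying flat, 84 mm across, 20 mm high, in front of the stand to the left. Not part of the job.
- tile1: Photo tile: white-faced MDF rectangle 64 (x) x 46 (y) x 12 mm, 40 g, lying flat on the tray's nearer half. Origin in the middle of its underside. May be absent.
- tile2: Photo tile: white-faced MDF rectangle 64 (x) x 46 (y) x 12 mm, 40 g, lying flat on the tray's nearer half. Origin in the middle of its underside. May be absent.
- tile3: Photo tile: white-faced MDF rectangle 64 (x) x 46 (y) x 12 mm, 40 g, lying flat on the tray's nearer half. Origin in the middle of its underside. May be absent.
- core1: Empty foil core: brown cardboard tube 36 mm in diameter, 64 mm long, 30 g, lying on the tray's farther half, its length across the tray. Origin at its centre, y along its length (the other axes turn as it rolls). May be absent.
- core2: Empty foil core: brown cardboard tube 36 mm in diameter, 64 mm long, 30 g, lying on the tray's farther half, its length across the tray. Origin at its centre, y along its length (the other axes turn as it rolls). May be absent.
- core3: Empty foil core: brown cardboard tube 36 mm in diameter, 64 mm long, 30 g, lying on the tray's farther half, its length across the tray. Origin at its centre, y along its length (the other axes turn as it rolls). May be absent.
- core4: Empty foil core: brown cardboard tube 36 mm in diameter, 64 mm long, 30 g, lying on the tray's farther half, its length across the tray. Origin at its centre, y along its length (the other axes turn as it rolls). May be absent.

How it is judged (in metres and radians):
On the way, in this order (a step that is already met when the one before it is completed fails the run):
1. The tray is tipped: all cores have rolled off into the gutter, all tiles still lie on the tray (value of joint tray above 0.08 rad and x of core1 in the frame of stand between 0.085 and 0.185 m and y of core1 in the frame of stand between -0.18 and 0.18 m and height (world z) of each of core1, core2, core3, core4 below 0.05 m and x of core2 in the frame of stand between 0.085 and 0.185 m and y of core2 in the frame of stand between -0.18 and 0.18 m and x of core3 in the frame of stand between 0.085 and 0.185 m and y of core3 in the frame of stand between -0.18 and 0.18 m and x of core4 in the frame of stand between 0.085 and 0.185 m and y of core4 in the frame of stand between -0.18 and 0.18 m and x of tile1 in the frame of tray_handle between 0 and 0.205 m and z of tile1 in the frame of tray_handle between -0.05 and -0.01 m and x of tile2 in the frame of tray_handle between 0 and 0.205 m and z of tile2 in the frame of tray_handle between -0.05 and -0.01 m and x of tile3 in the frame of tray_handle between 0 and 0.205 m and z of tile3 in the frame of tray_handle between -0.05 and -0.01 m), for 0.2 s.
2. The tray is level again, with the tiles on it (value of joint tray below 0.03 rad and x of tile1 in the frame of tray_handle between 0 and 0.205 m and z of tile1 in the frame of tray_handle between -0.05 and -0.01 m and x of tile2 in the frame of tray_handle between 0 and 0.205 m and z of tile2 in the frame of tray_handle between -0.05 and -0.01 m and x of tile3 in the frame of tray_handle between 0 and 0.205 m and z of tile3 in the frame of tray_handle between -0.05 and -0.01 m), for 0.2 s.
3. All cores are in the carton and all tiles in the bin (x of tile1 in the frame of tile_bin between -0.081 and 0.081 m and y of tile1 in the frame of tile_bin between -0.071 and 0.071 m and height (world z) of each of tile1, tile2, tile3 below 0.075 m and x of tile2 in the frame of tile_bin between -0.081 and 0.081 m and y of tile2 in the frame of tile_bin between -0.071 and 0.071 m and x of tile3 in the frame of tile_bin between -0.081 and 0.081 m and y of tile3 in the frame of tile_bin between -0.071 and 0.071 m and x of core1 in the frame of carton between -0.09 and 0.09 m and y of core1 in the frame of carton between -0.08 and 0.08 m and height (world z) of each of core1, core2, core3, core4 below 0.085 m and x of core2 in the frame of carton between -0.09 and 0.09 m and y of core2 in the frame of carton between -0.08 and 0.08 m and x of core3 in the frame of carton between -0.09 and 0.09 m and y of core3 in the frame of carton between -0.08 and 0.08 m and x of core4 in the frame of carton between -0.09 and 0.09 m and y of core4 in the frame of carton between -0.08 and 0.08 m), for 0.2 s.
4. The held scanner is aimed at the bin's label and kept still for 1 s (x of scanner_window in the frame of label between -0.16 and -0.03 m and y of scanner_spot in the frame of label between -0.03 and 0.03 m and z of scanner_spot in the frame of label between -0.025 and 0.025 m and angle between the x axis of scanner_window and the x axis of label, either way round below 0.4 rad and angle between the y axis of scanner_window and the y axis of label, either way round below 0.4 rad and linear speed of scanner below 0.03 m/s and contact force between the fingers and scanner above 1 N), for 1 s.
At the end, for the whole second after the job is handed in: All tiles lie in the tile bin and all cores in the carton, below the rims and at rest; the tray is level (under 0.03 rad); the scanner stands upright on its pad, within 30 mm of its middle. The scan: 30 to 160 mm off, within 0.4 rad and about 25 mm of the label's middle, still for 1 s (all of step 3 and value of joint tray below 0.03 rad and horizontal distance between scanner and pad below 0.03 m and angle between scanner's own z axis and vertical below 0.1 rad and height (world z) of scanner below 0.015 m and linear speed of each of tile1, tile2, tile3, core1, core2, core3, core4, scanner below 0.03 m/s); the robot touches nothing.
It fails at once if A core is pulled off the tray by hand: the fingers press on a core that lies on the tray ((contact force between the fingers and core1 above 2 N and x of core1 in the frame of tray_handle between 0 and 0.2 m and y of core1 in the frame of tray_handle between -0.18 and 0.18 m and z of core1 in the frame of tray_handle between -0.035 and -0.008 m) or (contact force between the fingers and core2 above 2 N and x of core2 in the frame of tray_handle between 0 and 0.2 m and y of core2 in the frame of tray_handle between -0.18 and 0.18 m and z of core2 in the frame of tray_handle between -0.035 and -0.008 m) or (contact force between the fingers and core3 above 2 N and x of core3 in the frame of tray_handle between 0 and 0.2 m and y of core3 in the frame of tray_handle between -0.18 and 0.18 m and z of core3 in the frame of tray_handle between -0.035 and -0.008 m) or (contact force between the fingers and core4 above 2 N and x of core4 in the frame of tray_handle between 0 and 0.2 m and y of core4 in the frame of tray_handle between -0.18 and 0.18 m and z of core4 in the frame of tray_handle between -0.035 and -0.008 m)).
It fails at once if The scanner falls over (angle between scanner's own z axis and vertical above 1.1 rad).
It fails at once if The mug, the ink bottle or the tape roll is shifted by more than 30 mm or tipped over (distance of any of mug, ink, tape from where it was at the start of the episode above 0.03 m or angle between any of mug, ink, tape's own z axis and vertical above 0.4 rad).
Of tile1, tile2, tile3 only 2 to 3 are there at a start; the rules pass over those that are not, and their reading is None.
Of core1, core2, core3, core4 only 2 to 4 are there at a start; the rules pass over those that are not, and their reading is None.
At some moment in a run one of tile1, tile2, tile3 may be knocked a few centimetres aside while the robot is not near it.
It also fails if it takes over 210 s, if anything falls off the work surface, if the arm or the gripper's body presses on something with over 40 N, if the wrist force passes 120 N, or if a joint passes its speed limit or range.

## Working session

There is one attempt and no reset: what is moved stays moved. The work goes in short steps, each a Python script; the robot and the scene stay as the last script left them, time stands still between calls to the robot, and variables do not carry over. Pictures are saved under pics/ and viewed, at most 14 in all, crops included, and the job is handed in when it is done.

```bash
mkdir -p pics; ls
python3 - <<'E'
from rig import *
import cv2,pickle
d={}
for n in("scene","side","wrist"):
    s=snapshot(n);d[n]=s;cv2.imwrite(f"pics/{n}0.png",s["img"]);print(n,s["R"],s["t"],s["camera_matrix"],s["dist"])
pickle.dump(d,open("s0.pkl","wb"))
st=state();print(st["time"],st["force"],st["opening"],st["eef_rot"],pinch_z)
E
```

```text
pics
scene [[-0.8099588   0.58634204 -0.01302903]
 [ 0.50360403  0.6839375  -0.52783754]
 [-0.30058229 -0.43408814 -0.84924541]] [ 0.45064484 -0.2248023   1.26825377] [[433.96395623   0.         325.47935182]
 [  0.         433.96395623 196.56620319]
 [  0.           0.           1.        ]] [-0.08891074  0.          0.          0.          0.        ]
side [[ 0.86974729 -0.49336146  0.01158113]
 [-0.27276625 -0.50015202 -0.82185554]
 [ 0.41126417  0.71164769 -0.56957822]] [-0.48511036  0.24650453  0.90734359] [[500.14494287   0.         316.8983711 ]
 [  0.         500.14494287 196.00514797]
 [  0.           0.           1.        ]] [-0.07609245  0.          0.          0.          0.        ]
wrist [[ 9.99997884e-01  8.34973190e-04 -1.88003565e-03]
 [ 1.30700223e-03 -9.63633446e-01  2.67224386e-01]
 [-1.58854004e-03 -2.67226278e-01 -9.63632499e-01]] [-0.62413439 -0.03432485  0.3785155 ] [[311.71303129   0.         320.29857854]
 [  0.         311.71303129 200.58321147]
 [  0.           0.           1.        ]] [0.01302759 0.         0.         0.         0.        ]
0.15 [0.95097505 0.29522061 0.38776032] 0.9971192751445458 [[ 4.41726022e-05  9.99999211e-01 -1.25545985e-03]
 [ 9.99999996e-01 -4.42742060e-05 -8.09018447e-05]
 [-8.09573653e-05 -1.25545627e-03 -9.99999209e-01]] -0.0187
```

View pics/scene0.png

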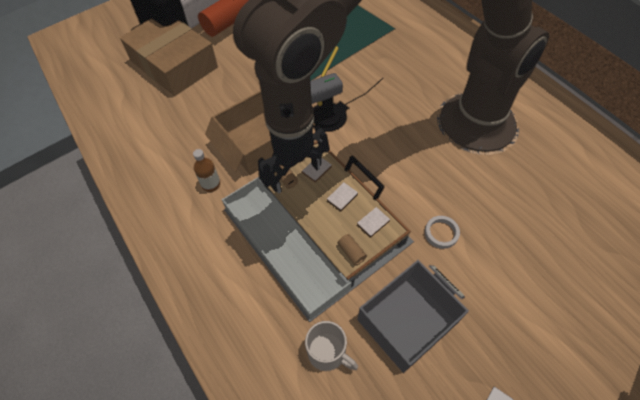

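View pics/side0.png

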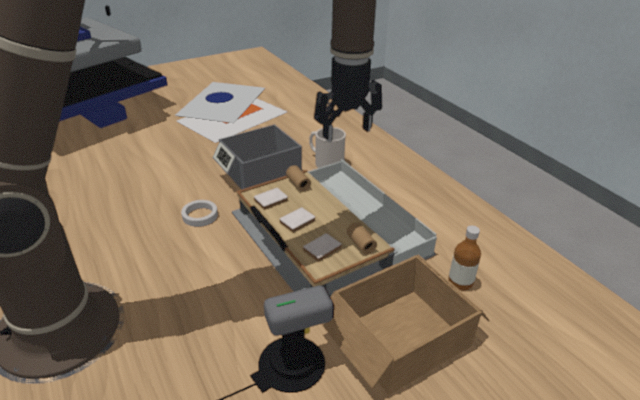

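Run:
```python
import cv2,pickle
d=pickle.load(open("s0.pkl","rb"))
c=d["side"]["img"][115:395,175:495];cv2.imwrite("pics/sc.png",cv2.resize(c,None,fx=2.5,fy=2.1,interpolation=2))
c=d["scene"]["img"][60:380,195:475];cv2.imwrite("pics/cc.png",cv2.resize(c,None,fx=2.5,fy=1.85,interpolation=2))
```

```text
(no output)
```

View pics/sc.png

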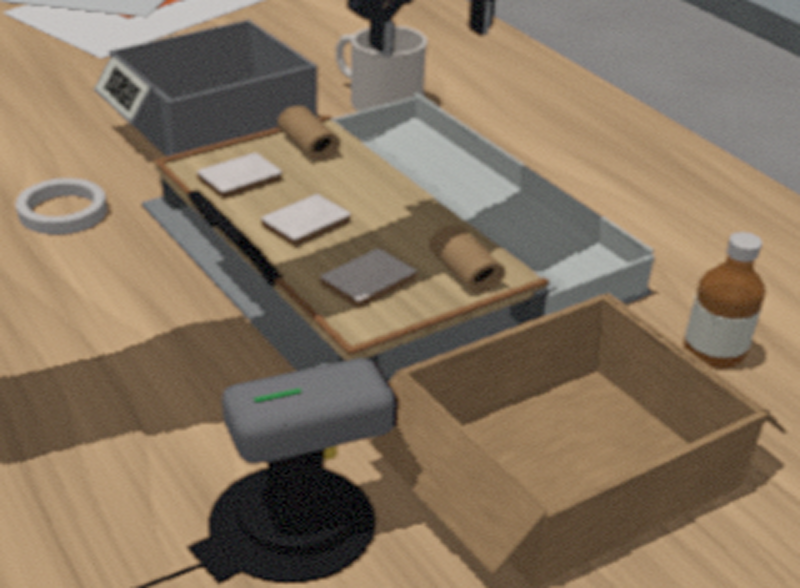

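View pics/cc.png

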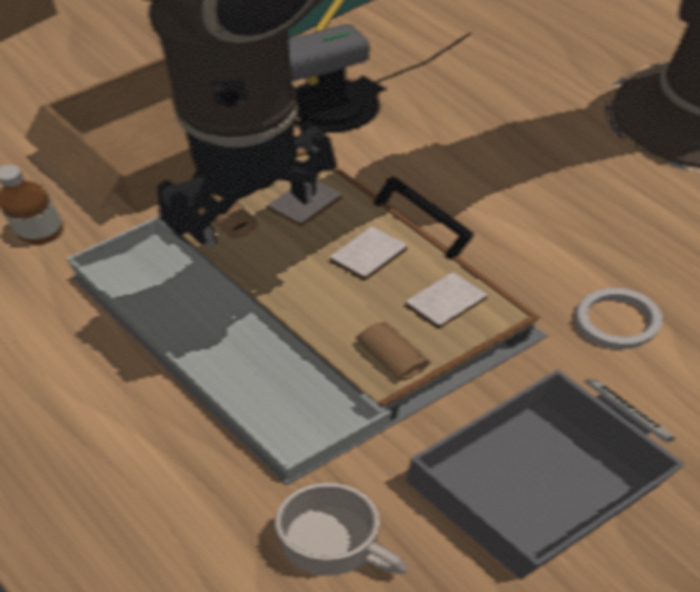

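View pics/wrist0.png

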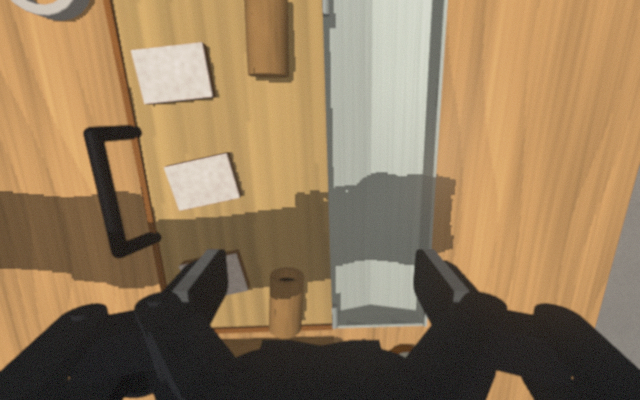

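```bash
cat > vis.py <<'E'
import numpy as np,cv2
from scipy.optimize import least_squares
def proj(c,X):
    r,_=cv2.Rodrigues(np.array(c["R"]))
    return cv2.projectPoints(np.array(X,float).reshape(-1,1,3),r,np.array(c["t"],float),np.array(c["camera_matrix"]),np.array(c["dist"],float))[0].reshape(-1,2)
def place(p,X):
    X=np.array(X,float).reshape(-1,3);c,s=np.cos(p[2]),np.sin(p[2])
    return np.c_[p[0]+c*X[:,0]-s*X[:,1],p[1]+s*X[:,0]+c*X[:,1],p[3]+X[:,2]]
def fit(obs,p0):
    """obs: list of (cam, objpt, pixel); pose x,y,yaw,z-offset"""
    f=lambda p:np.concatenate([proj(c,place(p,X))[0]-px for c,X,px in obs])
    r=least_squares(f,p0,loss="soft_l1",f_scale=1.5)
    return r.x,f(r.x).reshape(-1,2)
def tri(obs):
    """point from [(cam,pixel)]"""
    f=lambda X:np.concatenate([proj(c,X)[0]-px for c,px in obs])
    r=least_squares(f,[.6,0,.05]);return r.x,np.abs(r.fun).max()
def onplane(c,px,z):
    r=least_squares(lambda q:proj(c,[q[0],q[1],z])[0]-px,[.6,0]);return r.x
E
cat > m1.py <<'E'
import pickle,numpy as np
from vis import *
d=pickle.load(open("s0.pkl","rb"));S,C,W=d["side"],d["scene"],d["wrist"]
s=lambda u,v:np.array([175+u/2.5,115+v/2.1]); c=lambda u,v:np.array([195+u/2.5,60+v/1.85]); w=lambda u,v:np.array([u,v])
def run(n,o,p0):
    p,r=fit(o,p0);print(n,p.round(4),"\n",r.round(1).tolist())
h=.064
run("stand",[(S,(-.115,-.176,h),s(350,350)),(S,(.075,-.176,h),s(548,283)),(S,(-.115,.176,h),s(163,163)),(S,(.184,.181,.058),s(417,97)),(S,(.184,-.181,.058),s(652,253)),
(C,(-.115,.176,h),c(538,318)),(C,(-.115,-.176,h),c(338,172)),(C,(.184,-.181,.058),c(70,260)),(W,(.184,-.181,.052),w(424,326)),
(W,(-.128,.055,.095),w(97,133)),(W,(-.128,-.055,.095),w(118,250)),(C,(-.128,-.055,.1),c(390,183)),(C,(-.128,.055,.1),c(467,238))],[.6,.05,0,0])
x,y,z=.085,.075,.09
run("bin",[(S,(-x,y,z),s(112,52)),(S,(x,y,z),s(248,25)),(S,(x,-y,z),s(316,68)),(S,(-x,-y,z),s(165,95)),(C,(-x,-y,z),c(558,375)),(C,(-x,y,z),c(680,463)),(C,(x,-y,z),c(412,463))],[.6,.35,0,0])
x,y=.095,.085
run("carton",[(S,(-x,y,z),s(400,375)),(S,(x,y,z),s(608,298)),(S,(x,-y,z),s(770,415)),(S,(-x,-y,z),s(545,515)),(C,(x,-y,z),c(45,107)),(C,(x,y,z),c(122,178))],[.6,-.25,0,0])
print("pad",onplane(S,s(292,524),.006),onplane(C,c(338,100),.006),"LED",[tri([(S,s(*a)),(C,c(*b))]) for a,b in(((255,401),(348,35)),((300,391),(325,40)))])
print("tape",onplane(S,s(62,202),.02),"mug",onplane(S,s(392,45),.095),"ink",onplane(S,s(722,345),0))
E
python3 m1.py
```

```text
stand [ 0.5591  0.0007  0.0264 -0.0013] 
 [[-1.4, 1.2], [-0.0, -0.7], [-3.0, -1.6], [0.1, -1.3], [-0.1, -0.1], [-0.8, -0.1], [-11.5, -14.0], [-1.7, -3.2], [-0.9, -1.1], [-0.0, -0.3], [3.9, -1.0], [0.7, -1.9], [-0.9, -2.5]]
bin [ 0.5652  0.325   0.0463 -0.006 ] 
 [[-1.5, 0.1], [-0.0, -1.9], [-0.1, -0.2], [1.1, 4.4], [-0.5, -0.9], [1.5, 3.3], [-0.9, -0.5]]
carton [ 0.5549 -0.319   0.0216 -0.0053] 
 [[-0.7, -1.2], [-0.7, -0.7], [-1.1, 0.8], [0.6, 1.1], [-2.4, -0.4], [-1.2, 0.4]]
pad [ 0.34829903 -0.28225575] [ 0.34044179 -0.27433583] LED [(array([ 0.33272531, -0.26739566,  0.14512106]), np.float64(0.37624088307961756)), (array([ 0.36075286, -0.27301763,  0.14667045]), np.float64(0.8447863876729684))]
tape [0.35020354 0.19705287] mug [0.74403058 0.24977196] ink [ 0.75758451 -0.26611219]
```

```bash
cat > h.py <<'E'
import numpy as np,cv2,pickle
from rig import *
from vis import *
from scipy.spatial.transform import Rotation as Ro
R0=np.array([[0,1,0],[1,0,0],[0,0,-1.]])
rz=lambda a:Ro.from_euler("z",a).as_matrix()
ry=lambda a:Ro.from_euler("y",a).as_matrix()
ST=(.5591,.0007,.0264,0)
def stw(x,y,z): return place(ST,[x,y,z])[0]
def snap(n,tag):
    s=snapshot(n);pickle.dump(s,open(f"{tag}.pkl","wb"));cv2.imwrite(f"pics/{tag}.png",s["img"]);return s
E
python3 - <<'E'
from h import *
R=rz(.0264)@R0
def pose(th,dz=-.017):
    # handle about hinge, tool offset in tray frame
    v=ry(th)@np.array([-.203,0,.045+dz]); return stw(.075+v[0],-.0,.05+v[2]), rz(.0264)@ry(th)@R0
p,_=pose(0)
movep(p+[0,0,.09],R); 
print(servo_line(p+[0,0,.0],feed=.08,until_force=12),state()["position"],p)
grasp(60); s=state();print(s["opening"],s["gripper_force"],s["force"])
for th in np.arange(.03,.221,.03):
    q,A=pose(th); servo_line(q,A,feed=.03); 
hold(1.0);s=state();print(s["time"],s["force"],s["position"],th,s["opening"])
snap("side","tilt_s");snap("scene","tilt_c")
a=cv2.imread("pics/tilt_s.png")[115:315,215:455];b=cv2.imread("pics/tilt_c.png")[130:330,200:440]
cv2.imwrite("pics/tilt.png",cv2.resize(np.hstack([a,b]),None,fx=1.65,fy=2.6))
E
```

```text
False [ 0.43149323 -0.00265674  0.07837832] [ 0.4311446  -0.00267881  0.078     ]
0.14243821322748074 58.39775562286377 [-7.67466104 -0.30585193  9.03174103]
6.4333 [-7.36191948  0.67654439  0.47681606] [ 0.43860577 -0.00239248  0.11908557] 0.21 0.13900803457253424
```

View pics/tilt.png

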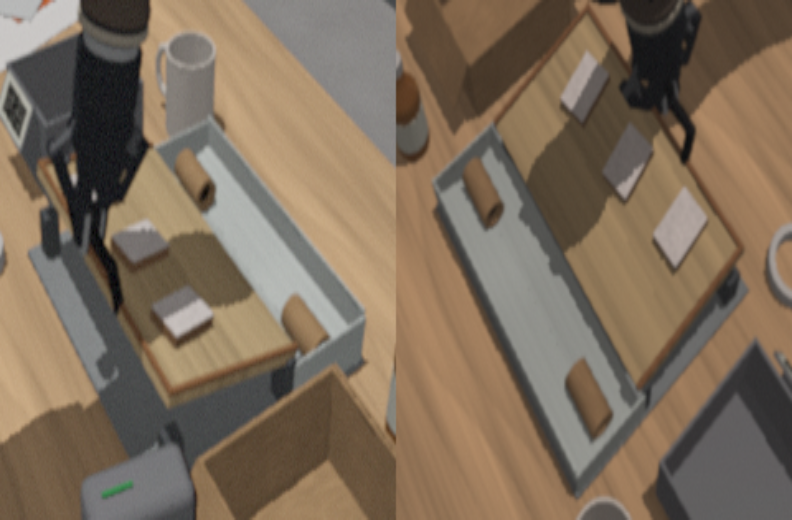

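Both cores lie in the gutter (left crop about (195,178), (305,322)) and the three tiles are still on the tray. Now I'll lower the tray, release it and look again.

Run:
```python
from h import *
def pose(th,dz=-.017):
    v=ry(th)@np.array([-.203,0,.045+dz]); return stw(.075+v[0],-.0,.05+v[2]), rz(.0264)@ry(th)@R0
for th in (.18,.15,.12,.09,.06,.03,.0):
    q,A=pose(th); servo_line(q,A,feed=.04)
print(state()["force"]); ungrasp()
servo_line(q+[0,0,.1],feed=.15)
print(state()["opening"])
for i,(x,y) in enumerate(((.56,-.16),(.56,.03))):
    movep([x,y,.36],R0); w=snap("wrist",f"w{i}"); print((-w["R"].T@w["t"]).round(3))
snap("side","s1");snap("scene","c1");print(state()["time"])
a=cv2.imread("pics/w0.png");b=cv2.imread("pics/w1.png")
cv2.imwrite("pics/w.png",np.vstack([a[:,40:600],b[:,40:600]])[:, :].copy() if 0 else cv2.resize(np.hstack([a[:,60:580],b[:,60:580]]),(800,600)) if 0 else np.vstack([a[:290,:],b[:290,:]]))
```

```text
[-8.88251266 -0.18751178  6.33805924]
1.0025010720630092
[ 0.56  -0.09   0.501]
[0.56  0.098 0.502]
12.1917
```

View pics/w.png

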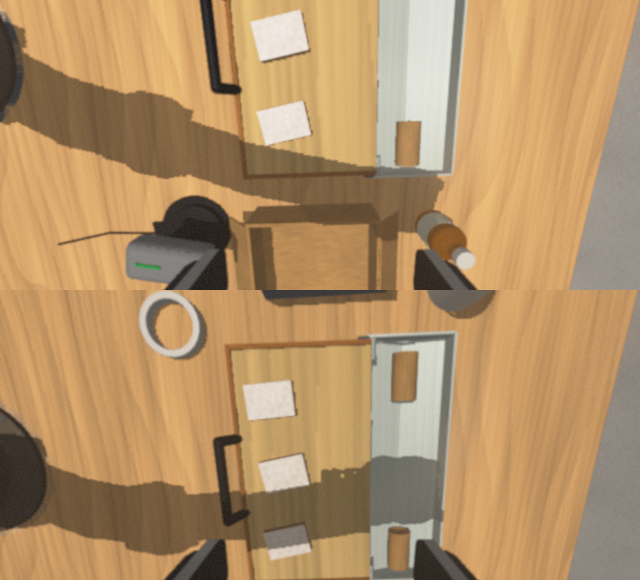

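```bash
cat > tiles.py <<'E'
from h import *
def tiles(s,z=.072):
    hsv=cv2.cvtColor(s["img"],cv2.COLOR_BGR2HSV)
    c=s
    m=((hsv[...,1]<75)&(hsv[...,2]>50)).astype(np.uint8)
    # restrict to tray top
    poly=proj(c,[stw(*q) for q in((-.108,-.17,.06),(.06,-.17,.06),(.06,.17,.06),(-.108,.17,.06))])
    k=np.zeros_like(m);cv2.fillPoly(k,[poly.astype(int)],1);m&=k
    m=cv2.morphologyEx(m,cv2.MORPH_OPEN,np.ones((3,3)))
    out=[]
    for q in cv2.findContours(m,cv2.RETR_EXTERNAL,cv2.CHAIN_APPROX_NONE)[0]:
        if cv2.contourArea(q)<500: continue
        P=np.array([onplane(c,p,z) for p in cv2.boxPoints(cv2.minAreaRect(q)).astype(float)])
        e=P[1]-P[0],P[2]-P[1]; L=[np.linalg.norm(v) for v in e]; v=e[int(L[1]>L[0])]
        a=(np.arctan2(v[1],v[0])+np.pi/2)%np.pi-np.pi/2
        out.append((*P.mean(0).round(4),round(a,3),np.round(sorted(L),3)))
    return sorted(out,key=lambda t:-t[1])
E
python3 - <<'E'
from tiles import *
for n in("w0","w1"):
    print(n); [print(t) for t in tiles(pickle.load(open(n+".pkl","rb")))]
    s=pickle.load(open(n+".pkl","rb"))
    g=s
    for y in(-.181,.181): print("endplate top",y,proj(g,[stw(.1,y,.052),stw(.18,y,.052)]).round(1).tolist())
a=cv2.imread("pics/w0.png")[100:200,360:480];b=cv2.imread("pics/w1.png")[30:130,350:470]
cv2.imwrite("pics/g.png",np.vstack([cv2.resize(x,(720,300),interpolation=2) for x in(a,b)]))
E
```

```text
w0
(np.float64(0.5082), np.float64(0.0033), np.float64(0.219), array([0.047, 0.064]))
(np.float64(0.5096), np.float64(-0.1012), np.float64(0.222), array([0.046, 0.064]))
endplate top -0.181 [[392.4, 176.7], [447.6, 175.3]]
endplate top 0.181 [[405.3, -137.7], [476.5, -140.8]]
w1
(np.float64(0.4915), np.float64(0.1028), np.float64(0.103), array([0.046, 0.065]))
(np.float64(0.508), np.float64(0.0033), np.float64(0.216), array([0.047, 0.065]))
(np.float64(0.5099), np.float64(-0.1011), np.float64(0.222), array([0.046, 0.065]))
endplate top -0.181 [[384.3, 290.1], [433.8, 289.1]]
endplate top 0.181 [[392.7, 45.7], [454.1, 43.7]]
```

View pics/g.png

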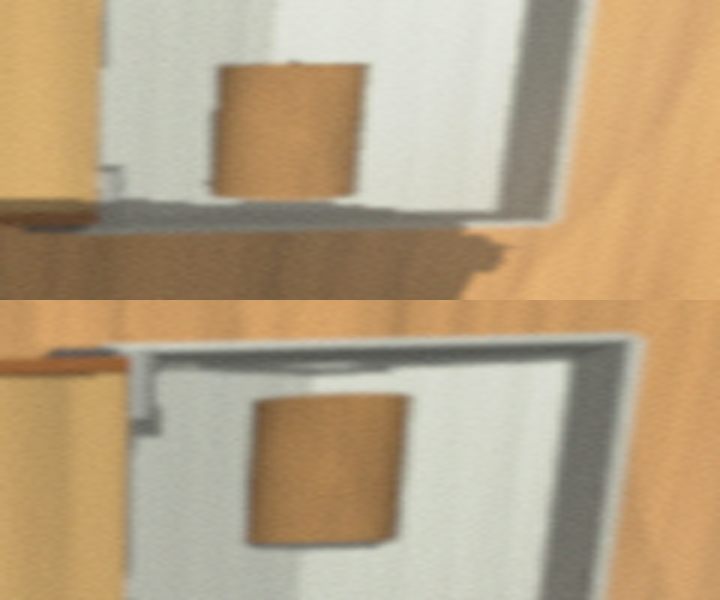

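Run:
```python
from h import *
L=lambda n:pickle.load(open(n+".pkl","rb"))
w0,w1=L("w0"),L("w1")
inv=lambda p:(rz(-ST[2])@np.array([p[0]-ST[0],p[1]-ST[1],0]))[:2].round(4)
f=lambda w,u,v,z:inv(onplane(w,np.array([u,v]),z))
print("R core ends",f(w0,408.8,121.3,.047),f(w0,407,165,.047),"plate",f(w0,440,174,.052))
print("L core ends",f(w1,405.5,62.3,.047),f(w1,403.7,111.7,.047),"plate",f(w1,440,45,.052),f(w1,440,47.5,.052))
# heights: R core's inner end seen in both (w1 pixel of right core: inner end v 528-290, u 399)
print(tri([(w0,np.array([408.8,121.3])),(w1,np.array([399.5,238.]))]))
```

```text
R core ends [ 0.1212 -0.1033] [ 0.1218 -0.1652] plate [ 0.1689 -0.1787]
L core ends [0.1191 0.1611] [0.1198 0.0974] plate [0.1618 0.18  ] [0.162 0.177]
(array([ 0.69070486, -0.09998824,  0.01957658]), np.float64(0.22814761675476802))
```

Run:
```python
from h import *
R=rz(np.pi/2+.0264)@R0
for x,y,d in((.1215,-.134,.035),(.1195,.129,-.03)):
    if d>0: movep(stw(x,y,.14),R); grasp(30)
    else: servo_line([*state()["position"][:2],.14]); movep(stw(x,y,.14),R)
    p=stw(x,y,.065);servo_line(p,feed=.15)
    f0=state()["force"]
    hit=servo_line(stw(x,y,.041),feed=.02,until_force=4); q=state()["position"]; print(hit,q.round(4),(state()["force"]-f0).round(1))
    t=stw(x,y+d,q[2]-.0015); servo_line(t,feed=.04); print((state()["force"]-f0).round(1))
    servo_line(state()["position"]+[0,0,.09],feed=.2)
ungrasp(); movep([.56,.03,.36],R0); w=snap("wrist","w2"); print(state()["time"])
cv2.imwrite("pics/g2.png",cv2.resize(w["img"][30:330,350:470],(320,600)))
from tiles import tiles
print(tiles(w))
```

```text
True [ 0.6843 -0.13    0.0469] [-0.4  0.5  4.5]
[-0.1 -3.   7.2]
True [0.6753 0.1328 0.0468] [-0.6  1.1  5. ]
[0.5 3.6 6.9]
23.9417
[(np.float64(0.4914), np.float64(0.1031), np.float64(0.108), array([0.046, 0.065])), (np.float64(0.5077), np.float64(0.0038), np.float64(0.222), array([0.047, 0.065])), (np.float64(0.5098), np.float64(-0.1008), np.float64(0.227), array([0.047, 0.065]))]
```

View pics/g2.png

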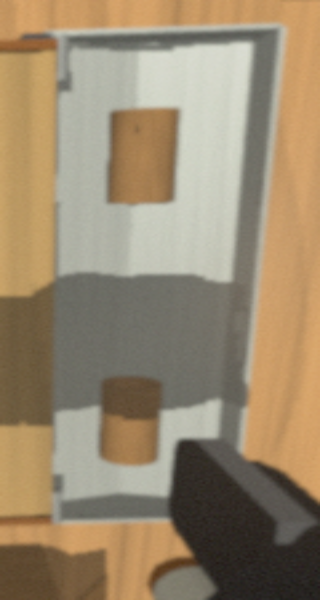

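Run:
```python
from h import *
w=pickle.load(open("w2.pkl","rb"))
R=rz(np.pi/2+.0264)@R0
L=onplane(w,np.array([403.6,84.]),.047);Lb=onplane(w,np.array([403.6,131.5]),.047);Rt=onplane(w,np.array([398.8,261.5]),.047)
print(L,Lb,Rt)
cs=[(Rt[0],Rt[1]+.032),(L[0],(L[1]+Lb[1])/2)]
BOX=(.5549,-.319)
for i,(x,y) in enumerate(cs):
    movep([x,y,.14],R)
    servo_line([x,y,.06],feed=.15)
    print(servo_line([x,y,.021],feed=.05,until_force=6),state()["position"].round(4))
    grasp(30);hold(.2);s=state();print("open",s["opening"],s["gripper_force"])
    servo_line([x,y,.20],feed=.2);print(state()["opening"],state()["gripper_force"])
    b=place((*BOX,.0216,0),[(-.03,.035)[i],0,.0])[0]
    movep([*b[:2],.2],R)
    servo_line([*b[:2],.075],feed=.2)
    ungrasp();servo_line([*b[:2],.2],feed=.25)
snap("side","s3");print(state()["time"])
movep([.56,.03,.36],R0);w=snap("wrist","w3")
from tiles import tiles
print(tiles(w))
movep([.45,-.22,.38],R0);snap("wrist","w4")
cv2.imwrite("pics/s3w4.png",np.vstack([cv2.imread("pics/s3.png")[100:400,80:],cv2.imread("pics/w4.png")[100:400,:560]]))
```

```text
[0.6732445  0.13875655] [0.67807862 0.07536986] [ 0.68549846 -0.12762668]
False [ 0.6857 -0.0956  0.0212]
open 0.7409633629777265 33.43820035457611
0.7377802632383317 32.91984021663666
False [0.6735 0.1071 0.0212]
open 0.742044987189839 33.356029987335205
0.737926196127113 32.95944929122925
39.8083
[(np.float64(0.4913), np.float64(0.0647), np.float64(0.108), array([0.046, 0.065])), (np.float64(0.5076), np.float64(0.0039), np.float64(0.22), array([0.047, 0.065])), (np.float64(0.5095), np.float64(-0.1009), np.float64(0.219), array([0.047, 0.066]))]
```

View pics/s3w4.png

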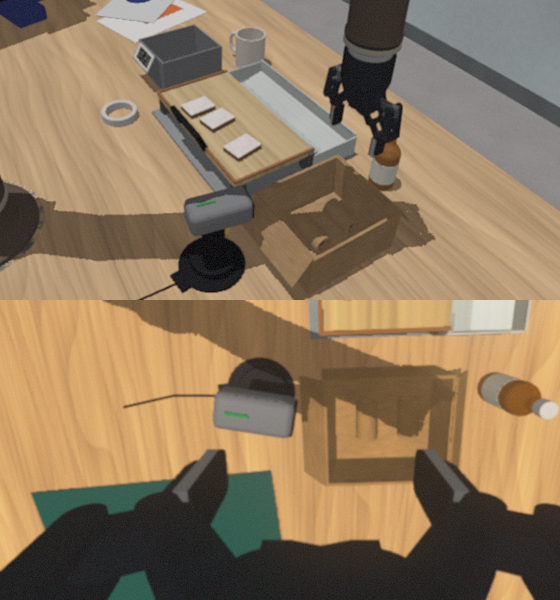

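Run:
```python
from tiles import *
BIN=(.5652,.325); RB=rz(.046)@R0
def do(t,along,zt,zrel):
    x,y,a=t[:3]
    R=rz(a+(0 if along else np.pi/2))@R0
    if not along: R=rz(a-np.pi/2)@R0 if ik([x,y,.16],R) is None else R
    movep([x,y,.16],R); servo_line([x,y,.10],feed=.2)
    print(servo_line([x,y,zt],feed=.05,until_force=8),state()["position"].round(4))
    grasp(30);hold(.2);servo_line([x,y,.2],feed=.2);s=state();print("open",s["opening"],s["gripper_force"])
    if s["opening"]<.4: raise SystemExit("missed")
    movep([*BIN,.2],RB);servo_line([*BIN,zrel],feed=.2);ungrasp();servo_line([*BIN,.2],feed=.25)
def look():
    movep([.56,.03,.36],R0);t=tiles(snap("wrist","w5"));print(t);return t
t=look(); B=min(t,key=lambda q:abs(q[1]-.004)); do(B,True,.0555,.042)
t=look(); do(t[0],False,.059,.055)
t=look(); do(t[0],False,.059,.068)
print(look(),state()["time"])
movep([.50,.22,.36],R0);snap("wrist","w6");snap("side","s6")
movep([.40,-.30,.33],R0);snap("wrist","w7")
cv2.imwrite("pics/b.png",np.vstack([cv2.imread("pics/w6.png")[:300],cv2.imread("pics/w7.png")[:300]]))
```

```text
[(np.float64(0.4912), np.float64(0.0644), np.float64(0.12), array([0.047, 0.065])), (np.float64(0.5076), np.float64(0.0039), np.float64(0.207), array([0.047, 0.065])), (np.float64(0.5096), np.float64(-0.101), np.float64(0.231), array([0.047, 0.065]))]
False [0.5078 0.0039 0.0557]
open 0.73904349001208 33.005574345588684
[(np.float64(0.4912), np.float64(0.0648), np.float64(0.111), array([0.046, 0.065])), (np.float64(0.5098), np.float64(-0.1009), np.float64(0.214), array([0.046, 0.066]))]
False [0.4914 0.0649 0.0592]
open 0.5296157341434642 30.774523615837097
[(np.float64(0.5098), np.float64(-0.101), np.float64(0.214), array([0.047, 0.066]))]
False [ 0.51   -0.101   0.0592]
open 0.5240571130418467 30.81717610359192
[]
[] 71.6833
```

View pics/b.png

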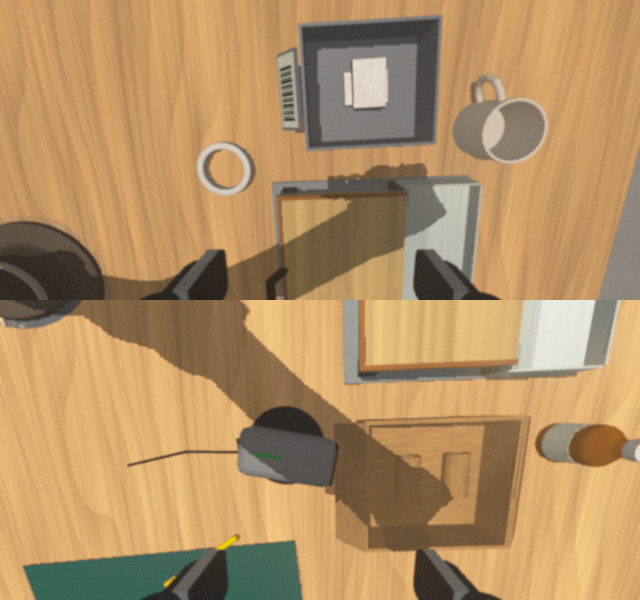

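Run:
```python
import cv2,numpy as np
c=lambda n,x,y:cv2.resize(cv2.imread(f"pics/{n}.png")[y:y+100,x:x+133],(400,300),interpolation=2)
cv2.imwrite("pics/d.png",np.vstack([np.hstack([c("w4",195,140),c("w7",215,95)]),np.hstack([c("w6",230,40),c("s6",200,130)])]))
```

```text
(no output)
```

View pics/d.png

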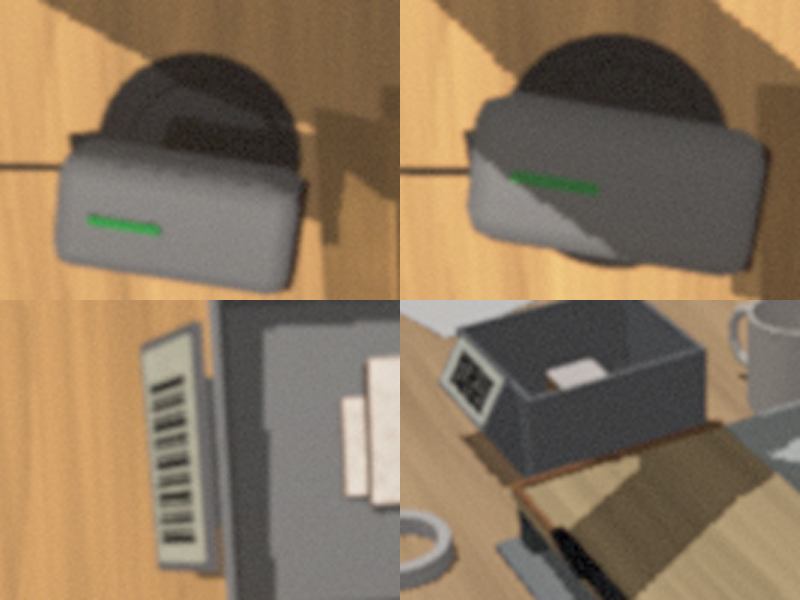

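Run:
```python
from h import *
L=lambda n:pickle.load(open(n+".pkl","rb"))
w4,w7,w6,s6=map(L,("w4","w7","w6","s6"))
a=lambda u,v:np.array([195+u/3.0075,140+v/3]);b=lambda u,v:np.array([215+(u-400)/3.0075,95+v/3])
z=.142
o=[(w4,(-.042,-.026,z),a(57,262)),(w4,(.062,-.026,z),a(288,293)),(w7,(-.042,-.026,z),b(471,237)),(w7,(.062,-.026,z),b(747,274)),(w7,(.062,.026,z),b(766,138)),(w4,(.062,.026,z),a(303,183))]
p,r=fit(o,[.345,-.28,-.14,.006]);print("scanner",p.round(4),r.round(1).tolist())
print("LED",[tri([(w4,a(*i)),(w7,b(*j))])[0].round(4) for i,j in(((88,221),(512,176)),((160,231),(598,189)))])
for n,w,q in(("w4",w4,[a(100,140),a(298,140),a(199,52)]),("w7",w7,[b(612,33)])):
    print(n,[onplane(w,i,.006).round(4) for i in q])
# label: corners w6 (origin 230,40; v-300), s6 (origin 200,130)
c=lambda u,v:np.array([230+u/3.0075,40+(v-300)/3]);d=lambda u,v:np.array([200+(u-400)/3.0075,130+(v-300)/3])
Lc=[tri([(w6,c(*i)),(s6,d(*j))]) for i,j in(((192,333),(460,337)),((212,566),(503,381)),((160,566),(482,423)),((143,347),(441,377)))]
for q in Lc: print(q[0].round(4),round(q[1],1))
print("mean",np.mean([q[0] for q in Lc],0))
# bin refit: label by model: slope .55, 88x44
def lm(P):
    y=P[2];cx=np.array([np.cos(y)*np.cos(.55),np.sin(y)*np.cos(.55),-np.sin(.55)]);cy=np.array([-np.sin(y),np.cos(y),0]);cz=np.cross(cx,cy);return cx,cy,cz
def res(P):
    cx,cy,cz=lm(P);o=np.array([P[0],P[1],P[3]])
    X=[o+s*.044*cy+t*.022*cz for s,t in((1,1),(-1,1),(-1,-1),(1,-1))]
    A=[c(*i) for i in((192,333),(212,566),(160,566),(143,347))];B=[d(*i) for i in((460,337),(503,381),(482,423),(441,377))]
    return np.r_[(proj(w6,X)-A).ravel(),(proj(s6,X)-B).ravel()]
r=least_squares(res,[.46,.32,.046,.078],loss="soft_l1");print("label",r.x.round(4),res(r.x).round(1))
```

```text
scanner [ 0.354  -0.2757 -0.1379 -0.0128] [[-0.0, -0.4], [0.5, -0.6], [-0.8, 0.6], [-0.3, 1.0], [0.5, -0.0], [0.1, -0.7]]
LED [array([ 0.3311, -0.2697,  0.1515]), array([ 0.3602, -0.2743,  0.1504])]
w4 [array([ 0.2948, -0.2688]), array([ 0.4064, -0.2684]), array([ 0.353 , -0.2189])]
w7 [array([ 0.3507, -0.2195])]
[0.4688 0.3597 0.0961] 0.2
[0.4748 0.2699 0.0961] 0.5
[0.4498 0.2682 0.0635] 0.6
[0.4455 0.3599 0.0625] 1.0
mean [0.45972802 0.31443208 0.07953845]
label [0.4598 0.314  0.0568 0.0806] [-0.1  0.5 -1.2 -0.6  1.2 -0.9  0.8  2.4 -0.2 -0.9 -0.1 -1.2 -0.3  0.2
 -0.6  0.5]
```

```bash
cat > scan.py <<'E'
from h import *
SX,SY,YAW=.352,-.2755,-.138; LAB=np.array([.4598,.314,.079]); LY=.057
ZT=.110
G=np.array([0,0,ZT-.006])  # TCP in the scanner frame
def scanpose(pitch,Rrel,dist=.08):
    Rs=rz(LY)@ry(pitch); o=LAB-Rs@np.array([.063+dist,0,.120]); return o+Rs@G,Rs@Rrel,o
def opts():
    for sgn in(1,-1):
        Rg=rz(YAW+sgn*np.pi/2)@R0; Rrel=rz(-YAW)@Rg
        for pitch in(.5,.4,.3,.25):
            p,R,o=scanpose(pitch,Rrel)
            yield sgn,pitch,Rg,Rrel,p,R,o
E
python3 - <<'E'
from scan import *
print(state()["joint_positions"])
for sgn,pitch,Rg,Rrel,p,R,o in opts():
    f=lambda q,A:None if (j:=ik(q,A)) is None else np.round(j,0)
    print(sgn,pitch,p.round(3),o.round(3),f([SX,SY,ZT],Rg),f([SX,SY,.3],Rg),f(p,R),f(p+[-.03,0,.12],R))
E
```

```text
[  0.51820626   6.71037504  34.45013396 101.83104142  -3.97921461
  72.67539093  36.07543663]
1 0.5 [0.327 0.306 0.134] [0.277 0.304 0.042] [ 11.  16.  25. 124. -10.  42. 125.] [  5.   1.  28. 111.  -1.  68. 115.] [-36.  29.  -2. 105. -16.  72.  64.] [-38.  19.  -1. 102. -16.  84.  59.]
1 0.4 [0.322 0.306 0.12 ] [0.282 0.304 0.024] [ 11.  16.  25. 124. -10.  42. 125.] [  5.   1.  28. 111.  -1.  68. 115.] [-37.  26.  -3. 109. -14.  64.  61.] [-40.  16.  -2. 106. -14.  77.  57.]
1 0.3 [0.319 0.306 0.106] [0.288 0.304 0.007] [ 11.  16.  25. 124. -10.  42. 125.] [  5.   1.  28. 111.  -1.  68. 115.] [-39.  24.  -4. 113. -11.  57.  58.] [-41.  13.  -4. 110. -11.  71.  53.]
1 0.25 [0.318 0.306 0.099] [ 0.292  0.304 -0.002] [ 11.  16.  25. 124. -10.  42. 125.] [  5.   1.  28. 111.  -1.  68. 115.] [-40.  23.  -4. 115.  -9.  53.  56.] [-41.  12.  -5. 112.  -9.  68.  52.]
-1 0.5 [0.327 0.306 0.134] [0.277 0.304 0.042] [ -2.  18.  41. 125. -18.  43. -47.] [ -7.   1.  40. 111.  -1.  68. -65.] [ -39.   29.    2.  105.  -17.   72. -114.] [ -37.   19.   -2.  102.  -16.   84. -121.]
-1 0.4 [0.322 0.306 0.12 ] [0.282 0.304 0.024] [ -2.  18.  41. 125. -18.  43. -47.] [ -7.   1.  40. 111.  -1.  68. -65.] [ -40.   26.    0.  109.  -15.   64. -117.] [ -37.   16.   -6.  106.  -13.   77. -124.]
-1 0.3 [0.319 0.306 0.106] [0.288 0.304 0.007] [ -2.  18.  41. 125. -18.  43. -47.] [ -7.   1.  40. 111.  -1.  68. -65.] [ -40.   24.   -2.  113.  -12.   57. -121.] [ -36.   13.   -9.  109.  -10.   71. -128.]
-1 0.25 [0.318 0.306 0.099] [ 0.292  0.304 -0.002] [ -2.  18.  41. 125. -18.  43. -47.] [ -7.   1.  40. 111.  -1.  68. -65.] [ -40.   23.   -4.  115.  -10.   53. -124.] [ -36.   12.  -11.  111.   -8.   68. -130.]
```

Run:
```python
from scan import *
sgn,pitch,Rg,Rrel,p,R,o=next(opts())
movep([SX,SY,.25],Rg)
servo_line([SX,SY,.17],feed=.2); print(servo_line([SX,SY,ZT],feed=.05,until_force=8),state()["position"].round(4))
grasp(60);hold(.3);s=state();print(s["opening"],s["gripper_force"],s["position"].round(4),s["force"].round(1))
servo_line([SX,SY,.32],feed=.12);s=state();print(s["opening"],s["force"].round(1))
movep(p+[-.03,0,.12],R);servo_line(p,R,feed=.08);hold(.5)
snap("side","sa");snap("scene","ca");snap("wrist","wa")
hold(2.0);s=state();print(s["time"],s["position"].round(4),p.round(4),s["opening"])
cv2.imwrite("pics/scan.png",np.hstack([cv2.resize(cv2.imread(f"pics/{n}.png")[y:y+200,x:x+200],(400,400),interpolation=2) for n,x,y in(("sa",130,80),("ca",330,180))]))
```

```text
False [ 0.3522 -0.2756  0.1103]
0.6028645607717112 61.633358001708984 [ 0.3523 -0.2754  0.1104] [-0.8  1.1  4.7]
0.6030965819308327 [ 0.8 -0.8 -2.4]
86.8167 [0.3269 0.3064 0.1335] [0.3269 0.3064 0.1335] 0.6007620386668837
```

View pics/scan.png

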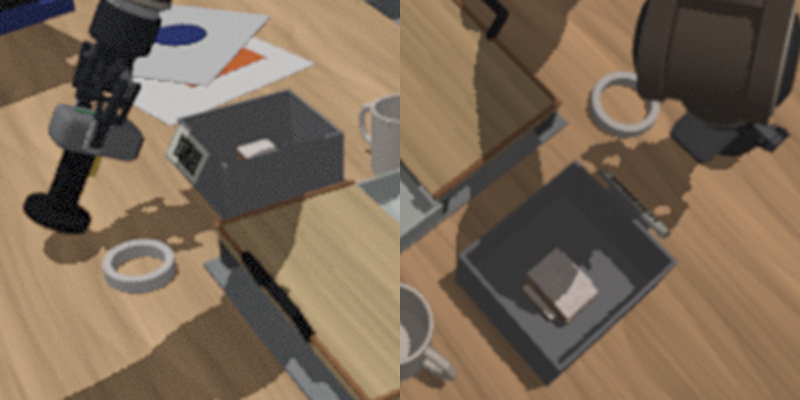

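Run:
```python
from scan import *
sgn,pitch,Rg,Rrel,p,R,o=next(opts())
Rs=rz(LY)@ry(pitch); s=pickle.load(open("sa.pkl","rb"))
q=proj(s,[o+Rs@np.array(v) for v in((.062,-.026,.142),(.062,-.026,.098),(0,-.042,0),(0,.042,0),(.042,0,0),(-.042,0,0),(-.042,0,.142))])
print(((q-[130,80])*2).round())
hold(.5)
```

```text
[[145. 134.]
 [132. 166.]
 [ 63. 236.]
 [ 42. 203.]
 [ 83. 224.]
 [ 19. 214.]
 [ 57. 107.]]
```

Run:
```python
from scan import *
sgn,pitch,Rg,Rrel,p,R,o=next(opts())
PX,PY=.351,-.2765
servo_line(p+[-.03,0,.12],R,feed=.12); movep([PX,PY,.30],Rg)
servo_line([PX,PY,.135],feed=.15);hold(.3)
print(servo_line([PX,PY,.108],feed=.015,until_force=3),state()["position"].round(4))
hold(.3);ungrasp();hold(.3)
servo_line([PX,PY,.28],feed=.15)
movep([.45,-.22,.38],R0);hold(.5);snap("wrist","wf");snap("side","sf");snap("scene","cf");print(state()["time"])
cv2.imwrite("pics/f.png",np.vstack([cv2.imread("pics/sf.png")[80:380,80:],cv2.imread("pics/wf.png")[100:400,:560]]))
```

```text
True [ 0.3511 -0.2764  0.1104]
98.0333
```

View pics/f.png

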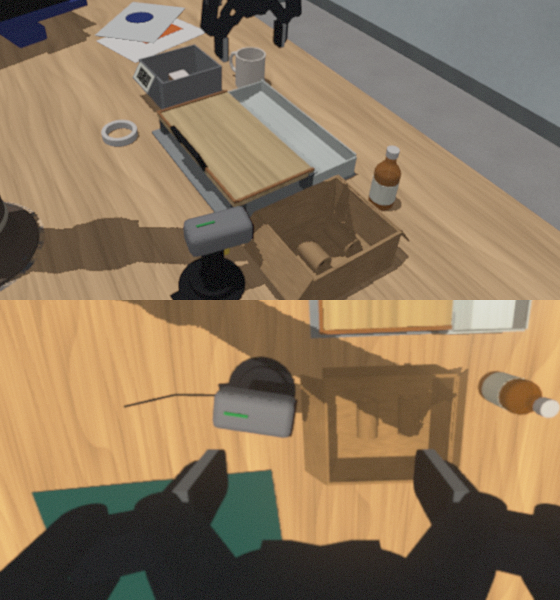

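The scanner is upright on its pad (wrist view, head at about (255,412)). The tray is level and empty, the cores are in the carton and the tiles are in the bin.

```bash
python3 -c "
from rig import *
print(close_job())"
```

```text
the job is handed in; nothing more can be done
None
```

The job is handed in at about 98 s of the 210 s limit: both cores are in the carton, all three tiles are in the bin, the label was scanned, the scanner stands upright on its pad and the tray is level; no verdict came back.

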